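Seal the airtight tub and slide it under the wire shelf

TASK

The oblong tub's lid is lying on but not sealed: press it down all the way round its edge, sides and corners, until every part is fully home on its gasket. Then slide the sealed tub straight back under the low wire shelf until its front is about level with the shelf's front edge, and leave the other things where they are.

Things in the scene. Friction and masses are not known exactly. Their poses are not given: they have to be found in the camera images.
- tub: oblong airtight tub, pale grey plastic, off-white lid, 110 x 180 mm, upright walls, corners rounded to 12 mm, 80 mm high with the lid home, 0.4 to 0.9 kg, loose on the tray on the robot's side of the wire shelf. Origin: centre of its underside; x across its short side towards the shelf ('back' +x, 'front' -x), y along its long side ('left' +y), z up
- lid_panel (a point): middle of the lid's sunk panel, which does not move (74 mm above the tray). Round it runs the lid's edge: a raised band 22 mm wide with a skirt, flush with the tub's walls, yielding in eight sections (four sides, four corners). It lies on but is not sealed; a section that is not home leaves the dark gasket showing in the gap under its skirt
- riser: a low dark metal wire shelf standing fixed on the tray on four wire legs, open at front and back. 298 mm wide (y), 128 mm deep (x); 107 mm free height below, top at 115 mm; 282 mm clear between the legs, which stand at x = +/-60 mm, y = +/-145 mm. Origin: centre of its footprint on the tray; x points away from the robot, the way the tub goes in.
- scraper: red silicone scraper with a wooden handle, about 230 x 52 x 14 mm, lying loose on the tray; a bystander
- round_tub: smaller round tub, already sealed, diameter 106 mm, 92 mm high; origin centre of underside; a bystander
- jug: glass jug standing upside down, diameter 132 mm plus a handle that reaches 111 mm out on its +y side, 185 mm high; origin centre of its footprint; a bystander
- blender_base: black plastic blender base, diameter 176 mm, 195 mm high, 2.4 kg; origin centre of underside; a bystander
- sieve: steel sieve lying dome up, diameter 191 mm, 71 mm high, its handle reaching 219 mm out on its -x side; origin centre of footprint; a bystander
- lid_front (a joint): how far the lid edge's front section has gone down: 0 = fully raised (top of the band 87 mm above the tray), 0.007 = home (80 mm). It slides straight down under about 8 N, stays where it is left, and stops firmly when home. Middle of its band: x = -44, y = 0 mm in the tub's frame.
- lid_back (a joint): how far the lid edge's back section has gone down: 0 = fully raised (top of the band 87 mm above the tray), 0.007 = home (80 mm). It slides straight down under about 8 N, stays where it is left, and stops firmly when home. Middle of its band: x = 44, y = 0 mm in the tub's frame.
- lid_left (a joint): how far the lid edge's left section has gone down: 0 = fully raised (top of the band 87 mm above the tray), 0.007 = home (80 mm). It slides straight down under about 8 N, stays where it is left, and stops firmly when home. Middle of its band: x = 0, y = 79 mm in the tub's frame.
- lid_right (a joint): how far the lid edge's right section has gone down: 0 = fully raised (top of the band 87 mm above the tray), 0.007 = home (80 mm). It slides straight down under about 8 N, stays where it is left, and stops firmly when home. Middle of its band: x = 0, y = -79 mm in the tub's frame.
- lid_front_left (a joint): how far the lid edge's front left section has gone down: 0 = fully raised (top of the band 87 mm above the tray), 0.007 = home (80 mm). It slides straight down under about 8 N, stays where it is left, and stops firmly when home. Middle of its band: x = -44, y = 79 mm in the tub's frame.
- lid_front_right (a joint): how far the lid edge's front right section has gone down: 0 = fully raised (top of the band 87 mm above the tray), 0.007 = home (80 mm). It slides straight down under about 8 N, stays where it is left, and stops firmly when home. Middle of its band: x = -44, y = -79 mm in the tub's frame.
- lid_back_left (a joint): how far the lid edge's back left section has gone down: 0 = fully raised (top of the band 87 mm above the tray), 0.007 = home (80 mm). It slides straight down under about 8 N, stays where it is left, and stops firmly when home. Middle of its band: x = 44, y = 79 mm in the tub's frame.
- lid_back_right (a joint): how far the lid edge's back right section has gone down: 0 = fully raised (top of the band 87 mm above the tray), 0.007 = home (80 mm). It slides straight down under about 8 N, stays where it is left, and stops firmly when home. Middle of its band: x = 44, y = -79 mm in the tub's frame.

How it is judged (in metres and radians):
On the way, in this order (a step that is already met when the one before it is completed fails the run):
1. the lid's edge is home all the way round (value of joint each of lid_front_left, lid_front, lid_front_right, lid_right, lid_back_right, lid_back, lid_back_left, lid_left above 0.0055 m), for 0.2 s.
2. the sealed tub stands beneath the wire shelf (all of step 1 and x of tub in the frame of riser between -0.034 and 0.016 m and y of tub in the frame of riser between -0.055 and 0.055 m and angle between the x axis of tub and the x axis of riser, either way round below 0.2 rad and angle between tub's own z axis and vertical below 0.05 rad), for 0.2 s.
At the end, for the whole second after the job is handed in: all eight lid sections within 1.5 mm of home (joint above 0.0055); tub upright (0.05 rad) and at rest under the wire shelf, its front level with the shelf's front edge within 25 mm (centre -34 to +16 mm along the shelf's x), centred within 55 mm sideways, square to it within 0.2 rad (all of step 2 and linear speed of tub below 0.02 m/s and angular speed of tub below 0.1 rad/s); the robot touches nothing.
It fails at once if the scraper is knocked or shifted (over 30 mm) (distance of scraper from where it was at the start of the episode above 0.03 m).
It fails at once if the round tub is knocked or shifted (over 30 mm) (distance of round_tub from where it was at the start of the episode above 0.03 m).
It fails at once if the jug is knocked or shifted (over 30 mm) (distance of jug from where it was at the start of the episode above 0.03 m).
It fails at once if the blender base is knocked or shifted (over 30 mm) (distance of blender_base from where it was at the start of the episode above 0.03 m).
It fails at once if the sieve is knocked or shifted (over 30 mm) (distance of sieve from where it was at the start of the episode above 0.03 m).
It also fails if it takes over 69 s, if anything falls off the work surface, if the arm or the gripper's body presses on something with over 40 N, if the wrist force passes 120 N, or if a joint passes its speed limit or range.

ROBOT

A 7-joint arm with a two-finger parallel gripper is mounted at the origin on the work surface. World frame = base frame: x ahead of the robot, y to its left, z up, the work surface at z = 0. Lengths are in mm, angles in rad, forces in N, time in s.
With the tool pointing down it reaches from about 350 to 900 mm from the base axis. Payload 19.9 kg.
Tool frame: the origin (TCP) lies on the mounting face of the last link; the fingertips stand 199 mm ahead of it and the grasp point (between the pads) lies 180 mm ahead of it; z points along the fingers, x is the direction in which the jaws open and shut, and the axes are right-handed (so a half turn about z gives the same grasp; the last joint's range is limited). The gripper opens to 94 mm and grips with 3 to 60 N. Pads are 16 mm wide; open, the fingers measure 119 mm over their backs; the gripper's body (75 mm by 177 mm) begins 78 mm behind the grasp point.
Start: joints at [-1.143, 0.417, -0.01, 1.614, 0.005, 1.111, -0.053], TCP at [282.929, 557.288, 404.625] pointing down, gripper open.
Joint ranges: [-2.81, 2.81], [-0.39, 2.02], [-1.27, 1.25], [0.06, 2.57], [-1.19, 4.33], [0.19, 2], [-2.82, 2.82]. Speed limits (rad/s): [1.89, 1.89, 2.39, 2.39, 3.01, 3.01, 3.01].

INTERFACE

Orientations are given as a unit quaternion [x, y, z, w].
In Python, from station import * gives the robot as it stands.
- The arm moves only by the tool drive_tool, never from a script. Its arguments are lists of equal length, an entry for each row: "linear": the shift along the tool's x, y, z normalised to -1 to 1, where 1 is 1 m, a list of three; "angular": the turn, a rotation vector about the tool's x, y, z normalised to -1 to 1, where 1 is 120 degrees, a list of three; "grip": the opening, from 0 (shut) to 1 (fully open). A call has exactly 10 rows; each row shifts and turns the commanded pose from where the row before left it, along the tool's axes as they then stand; what a row does not reach is not made up. A row lasts 1/12 s, in which the tool goes at most 41.7 mm and 7.16 degrees, less where a joint would pass 70% of its speed; a pose out of reach is approached as far as the arm can. A call with a number of a shift or a turn outside -1 to 1 is refused whole. A call with a gripper value outside its range is refused whole. The fingers move at their own pace and stop on an object; the grip force is fixed at half the most. Time passes only in rows, so rows that do not move let the fingers close, or fill a call up. It gives the time, the measured TCP pose, the force and the opening at its end, in the units of the state.
- get_state(): the state, without advancing time (a new reading comes with each control period).
- snapshot(name): name is "scene" or "top" or "wrist"; returns a dict with "frame" (400x640x3 uint8, red, green, blue), "fx", "fy", "cx", "cy" (pixels), "dist" ([k1, k2, p1, p2, k3] as OpenCV has them; the pictures are not rectified), "xyz" and "rotation" of the camera in the world; the wrist camera has in their place "T_tool_cam" (4x4, takes a point from camera to tool coordinates, whose origin is the TCP and whose axes are the tool frame's). Camera axes: x right, y down, z forward; pixel columns grow to the right and rows downward; lengths in mm; the calibration is good to about 2 mm. A picture is of the moment at which its call begins: read the wrist's pose just before it. There is no depth.
- sign_off(): hands the job in, once; it reports no verdict.
The state is a dict: "time": time; "q": joint angles; "joint_velocities": joint speeds; "tau": joint torques, N m; "tool_pos": TCP position; "tool_rot": TCP orientation; "wrist_force": force on the tool from outside, world axes, zero at the start; "wrist_torque": the same for the moment, N m; "gripper_width": finger opening in mm.
Only numpy, scipy, OpenCV 4.12 (cv2) and the standard library are available. Lean on these libraries where they do the work, as an engineer would, in place of code of your own. Each camera call takes 0.05 s, during which the arm holds its last target. There are 200 camera calls.

## Working session

There is one attempt and no reset: what is moved stays moved. The work goes in short steps, Python scripts to look and compute and a tool call to move; the robot and the scene stay as the last step left them, time stands still between calls to the robot, and variables do not carry over. Pictures are saved under pics/ and viewed, about 8 in all and at most 12, crops included, and the job is handed in when it is done.

Besides the shell and the picture viewer there is one more tool, called after "Request:" in YAML: its name, and indented under it one key for each argument. drive_tool: Moves the arm, as the interface text tells. Scaled input: -1 to 1 covers 1 m each way for a shift and 120 degrees each way for a turn. Its arguments: {"type":"object","properties":{"linear":{"type":"array"},"angular":{"type":"array"},"grip":{"type":"array"}},"required":["linear","angular","grip"]}

```bash
mkdir -p pics; ls; cat > h.py <<'E'
import numpy as np, cv2
from station import *
from scipy.spatial.transform import Rotation as R
def snap(n,f):
    s=get_state(); d=snapshot(n); cv2.imwrite('pics/'+f,d['frame'][:,:,::-1]); 
    if n=='wrist':
        T=np.eye(4);T[:3,:3]=R.from_quat(s['tool_rot']).as_matrix();T[:3,3]=s['tool_pos']
        C=T@np.array(d['T_tool_cam']); d['xyz']=C[:3,3]; d['Rm']=C[:3,:3]
    else:
        r=np.array(d['rotation']); d['Rm']=r if r.shape==(3,3) else R.from_quat(r).as_matrix(); d['xyz']=np.array(d['xyz'])
    d['K']=np.array([[d['fx'],0,d['cx']],[0,d['fy'],d['cy']],[0,0,1.]])
    return d
def ray(d,px,z):
    u=cv2.undistortPoints(np.array(px,float).reshape(-1,1,2),d['K'],np.array(d['dist'],float)).reshape(-1,2)
    v=np.c_[u,np.ones(len(u))]@d['Rm'].T
    return d['xyz']+v*((z-d['xyz'][2])/v[:,2])[:,None]
def proj(d,P):
    q,_=cv2.projectPoints(np.array(P,float).reshape(-1,3),cv2.Rodrigues(d['Rm'].T)[0],-d['Rm'].T@d['xyz'],d['K'],np.array(d['dist'],float))
    return q.reshape(-1,2)
E
python3 - <<'E'
from h import *
import pickle
s=get_state(); print(s)
for n in ('top','scene'):
    d=snap(n,n+'1.png'); pickle.dump(d,open(n+'.pkl','wb')); print(n,d['xyz'],d['Rm'].round(3).tolist())
E
```

```text
pics
{'time': 0.0, 'q': array([-1.14252925,  0.4179891 , -0.01033222,  1.61416992,  0.00469791,
        1.11072089, -0.05297124]), 'joint_velocities': array([-1.59718094e-03,  2.08480222e-05, -1.46984026e-04,  1.17704027e-03,
        4.39326828e-04,  6.44118679e-05, -8.65655099e-04]), 'tau': array([-4.80221170e-04, -8.51255822e+01,  6.37780521e-01, -4.25985253e+01,
       -4.90481348e-02,  1.87173241e-02,  6.28022349e-05]), 'tool_pos': array([282.84421644, 557.18446884, 404.01735008]), 'tool_rot': array([ 8.52238833e-01,  5.23152533e-01, -5.16362684e-04,  3.63675363e-04]), 'wrist_force': array([ 0.3093789 ,  0.66305972, -0.20762845]), 'wrist_torque': array([ 0.00938657, -0.0032433 ,  0.01923124]), 'gripper_width': 93.94736697130563}
top [ 408.5645445    -5.77700188 1314.66914611] [[0.013, -0.997, 0.081], [-1.0, -0.012, 0.013], [-0.012, -0.081, -0.997]]
scene [1203.44116133 -409.29982364  952.04975725] [[0.481, 0.663, -0.574], [0.876, -0.349, 0.332], [0.02, -0.663, -0.749]]
```

View pics/top1.png

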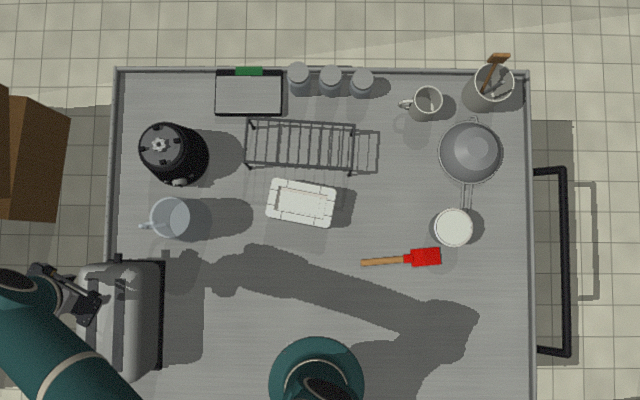

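View pics/scene1.png

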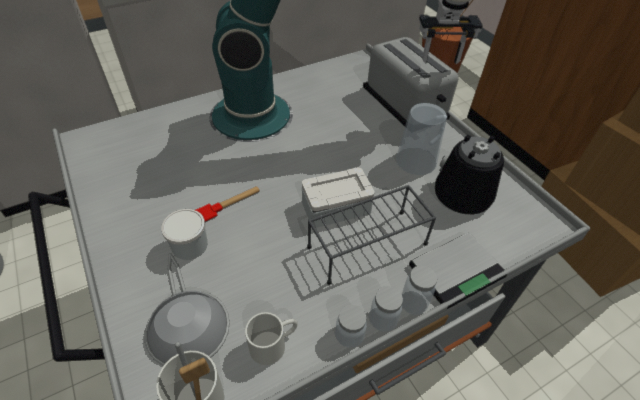

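Top view: tub lid at about (302,203), yawed a little; the shelf above it spans columns 245–355, rows 118–172. The jug is left of the tub, at (170,217), and the scraper to the right. I'll measure both with an enlarged crop.

```bash
python3 - <<'E'
from h import *
import pickle
d=pickle.load(open('top.pkl','rb')); f=d['frame']
c=f[112:232,230:390]; cv2.imwrite('pics/crop1.png',cv2.resize(c,None,fx=5,fy=5,interpolation=cv2.INTER_CUBIC)[:,:,::-1])
m=(f.min(2)>195).astype(np.uint8); m[:170]=0;m[240:]=0;m[:,:255]=0;m[:,350:]=0
m=cv2.morphologyEx(m,cv2.MORPH_CLOSE,np.ones((3,3)))
cs,_=cv2.findContours(m,cv2.RETR_EXTERNAL,cv2.CHAIN_APPROX_NONE); k=max(cs,key=cv2.contourArea)
w=ray(d,k.reshape(-1,2),87)[:,:2].astype(np.float32)
print('lid',cv2.minAreaRect(w), cv2.minAreaRect(k))
E
```

```text
lid ((475.9939270019531, 110.99693298339844), (58.30034637451172, 22.638896942138672), 58.05427551269531) ((275.5252685546875, 214.5162353515625), (21.38996696472168, 8.351699829101562), 32.735225677490234)
```

View pics/crop1.png

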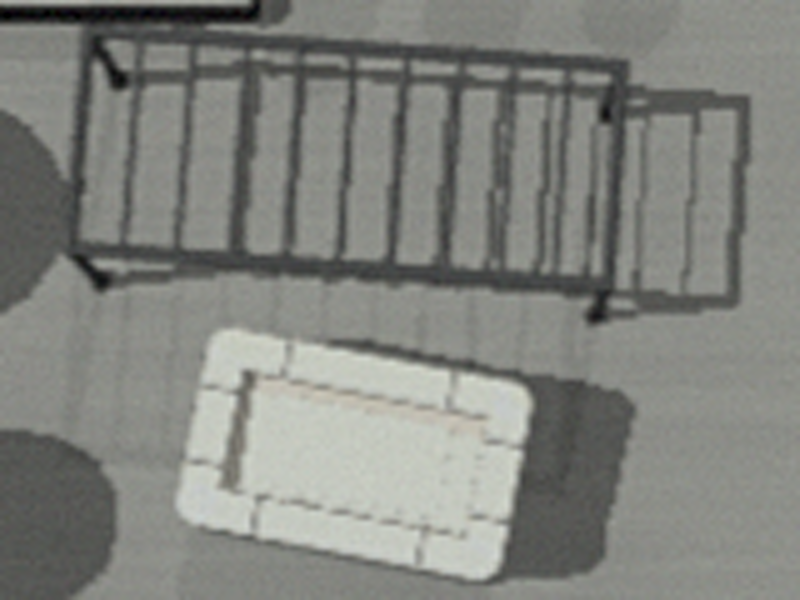

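Crop: shelf top outer corners at about (80,30), (630,60), (613,293), (70,257). The lid runs from (210,330) to (533,380) along its back edge and from (178,525) to (500,580) along its front edge, with a brighter band than the tray.

```bash
python3 - <<'E'
from h import *
import pickle
d=pickle.load(open('top.pkl','rb')); f=d['frame']
m=(f.min(2)>168).astype(np.uint8); m[:172]=0;m[235:]=0;m[:,:260]=0;m[:,345:]=0
m=cv2.morphologyEx(m,cv2.MORPH_CLOSE,np.ones((5,5)))
cs,_=cv2.findContours(m,cv2.RETR_EXTERNAL,cv2.CHAIN_APPROX_NONE); k=max(cs,key=cv2.contourArea)
w=ray(d,k.reshape(-1,2),87)[:,:2].astype(np.float32)
r=cv2.minAreaRect(w); print('lid',r)
b=cv2.boxPoints(r); print(b.round(0).tolist())
P=np.array([[80,30],[630,60],[613,293],[70,257]])/5+[229.6,111.6]
q=ray(d,P,115)[:,:2]; print('riser',q.round().tolist(),q.mean(0), np.degrees(np.arctan2(*( (q[0]+q[3]-q[1]-q[2])*[-1,1]))))
print('jug rim top',ray(d,[[189,217],[170,237]],185).round(), 'blender',ray(d,[[208,160],[172,186]],100).round())
print('scraper',ray(d,[[361,263],[442,257],[412,248]],10).round())
print('round',ray(d,[[454,227]],92).round(),'sieve',ray(d,[[469,153]],50).round())
E
```

```text
lid ((510.06048583984375, 44.8642463684082), (177.54478454589844, 108.14376831054688), 79.4964599609375)
[[441.0, -33.0], [547.0, -52.0], [579.0, 122.0], [473.0, 142.0]]
riser [[736.0, 195.0], [722.0, -103.0], [595.0, -94.0], [612.0, 197.0]] [666.20117162  48.62734721] -2.945107075953087
jug rim top [[462. 319. 185.]
 [411. 365. 185.]] blender [[622. 297. 100.]
 [549. 393. 100.]]
scraper [[ 345. -129.   10.]
 [ 364. -360.   10.]
 [ 389. -274.   10.]]
round [[ 448. -371.   92.]] sieve [[ 658. -429.   50.]]
```

Request:
drive_tool:
  linear:
    - [0,0,-0.008]
    - [0,0,-0.008]
    - [0,0,-0.008]
    - [0,0,-0.008]
    - [0,0,-0.008]
    - [0,0,-0.008]
    - [0,0,-0.008]
    - [0,0,-0.008]
    - [0,0,0]
    - [0,0,0]
  angular:
    - [0,0,0.059]
    - [0,0,0.059]
    - [0,0,0.059]
    - [0,0,0.059]
    - [0,0,0.059]
    - [0,0,0.059]
    - [0,0,0.059]
    - [0,0,0.059]
    - [0,0,0.059]
    - [0,0,0.059]
  grip: [0.81,0.81,0.81,0.81,0.81,0.81,0.81,0.81,0.81,0.81]

```text
time: 0.93
tool_pos: [282.9, 557.3, 468.8]
tool_rot: [0.998, -0.07, 0.0, -0.0]
wrist_force: [-0.4, 0.1, -0.1]
gripper_width: 76.4
```

Request:
drive_tool:
  linear:
    - [0.02,0.032,0]
    - [0.021,0.034,0]
    - [0.021,0.034,0]
    - [0.021,0.034,0]
    - [0.021,0.034,0]
    - [0.021,0.034,0]
    - [0.021,0.034,0]
    - [0.021,0.034,0]
    - [0.021,0.034,0]
    - [0.021,0.034,0]
  angular:
    - [0,0,0]
    - [0,0,0]
    - [0,0,0]
    - [0,0,0]
    - [0,0,0]
    - [0,0,0]
    - [0,0,0]
    - [0,0,0]
    - [0,0,0]
    - [0,0,0]
  grip: [0.81,0.81,0.81,0.81,0.81,0.81,0.81,0.81,0.81,0.81]

```text
time: 1.77
tool_pos: [444.9, 192.3, 468.7]
tool_rot: [0.998, -0.067, -0.0, -0.0]
wrist_force: [0.2, 0.1, 0.2]
gripper_width: 76.0
```

Request:
drive_tool:
  linear:
    - [0.021,0.034,0]
    - [0.021,0.034,0]
    - [0.021,0.034,0]
    - [0.021,0.034,0]
    - [0,0,0]
    - [0,0,0]
    - [0,0,0]
    - [0,0,0]
    - [0,0,0]
    - [0,0,0]
  angular:
    - [0,0,0]
    - [0,0,0]
    - [0,0,0]
    - [0,0,0]
    - [0,0,0.02]
    - [0,0,0]
    - [0,0,0]
    - [0,0,0]
    - [0,0,0]
    - [0,0,0]
  grip: [0.81,0.81,0.81,0.81,0.81,0.81,0.81,0.81,0.81,0.81]

```text
time: 2.6
tool_pos: [509.4, 49.1, 468.7]
tool_rot: [0.996, -0.087, -0.0, -0.0]
wrist_force: [0.3, 0.1, 0.4]
gripper_width: 76.0
```

```bash
python3 - <<'E'
from h import *
import pickle
d=snap('wrist','wrist1.png'); pickle.dump(d,open('wrist.pkl','wb'));print(d['xyz'],d['Rm'].round(2).tolist(),get_state()['tool_pos'])
E
```

```text
[523.10622164 123.33394455 447.29424159] [[0.98, -0.17, -0.05], [-0.17, -0.95, -0.25], [-0.0, 0.26, -0.97]] [509.45798694  48.9411277  468.70627493]
```

View pics/wrist1.png

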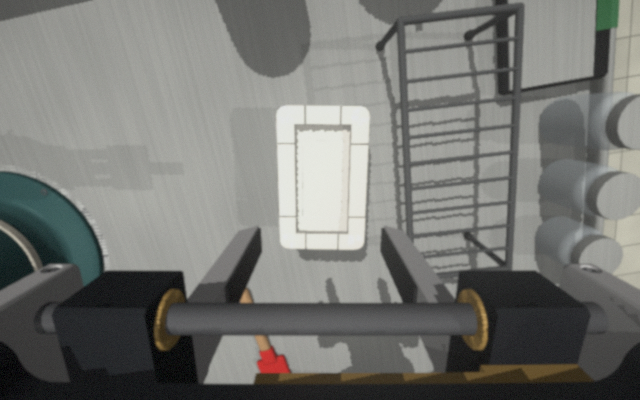

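Wrist view: the lid spans columns 277–370 and rows 105–250, nearly square to the image, with the shelf to its right. I'll measure the lid's rectangle from this view.

```bash
python3 - <<'E'
from h import *
import pickle
d=pickle.load(open('wrist.pkl','rb')); f=d['frame']
m=(f.min(2)>205).astype(np.uint8); m[:90]=0;m[256:]=0;m[:,:265]=0;m[:,380:]=0
m=cv2.morphologyEx(m,cv2.MORPH_CLOSE,np.ones((7,7)))
cs,_=cv2.findContours(m,cv2.RETR_EXTERNAL,cv2.CHAIN_APPROX_NONE); k=max(cs,key=cv2.contourArea)
print(cv2.boundingRect(k))
w=ray(d,k.reshape(-1,2),87)[:,:2].astype(np.float32)
r=cv2.minAreaRect(w); print('lid',r)
E
```

```text
(277, 106, 92, 143)
lid ((511.3878173828125, 49.710777282714844), (175.9318084716797, 106.39396667480469), 79.61079406738281)
```

Request:
drive_tool:
  linear:
    - [0.002,0,0.034]
    - [0,0,0.034]
    - [0,0,0.034]
    - [0,0,0.034]
    - [0,0,0.034]
    - [0,0,0.004]
    - [0,0,0.004]
    - [0,0,0.004]
    - [0,0,0.004]
    - [0,0,0.004]
  angular:
    - [0,0,0]
    - [0,0,0]
    - [0,0,0]
    - [0,0,0]
    - [0,0,0]
    - [0,0,0]
    - [0,0,0]
    - [0,0,0]
    - [0,0,0]
    - [0,0,0]
  grip: [0.81,0.81,0.81,0.81,0.81,0.81,0.81,0.81,0.81,0.81]

```text
time: 3.48
tool_pos: [512.3, 48.0, 280.4]
tool_rot: [0.996, -0.088, 0.001, -0.001]
wrist_force: [-4.7, -1.2, 17.8]
gripper_width: 76.0
```

Request:
drive_tool:
  linear:
    - [0,0,0.001]
    - [0,0,0.001]
    - [0,0,0]
    - [0,0,0]
    - [0,0,0]
    - [0,0,0]
    - [0,0,0]
    - [0,0,0]
    - [0,0,0]
    - [0,0,0]
  angular:
    - [0,0,0]
    - [0,0,0]
    - [0,0,0]
    - [0,0,0]
    - [0,0,0]
    - [0,0,0]
    - [0,0,0]
    - [0,0,0]
    - [0,0,0]
    - [0,0,0]
  grip: [0.81,0.81,0.81,0.81,0.81,0.81,0.81,0.81,0.81,0.81]

```text
time: 4.32
tool_pos: [512.3, 47.9, 279.2]
tool_rot: [0.996, -0.088, 0.001, -0.001]
wrist_force: [-8.0, 0.3, 27.0]
gripper_width: 76.1
```

Request:
drive_tool:
  linear:
    - [0,0,-0.03]
    - [0,-0.039,0]
    - [0,-0.039,0]
    - [0,0,0.01]
    - [0,0,0.005]
    - [0,0,0.005]
    - [0,0,0.005]
    - [0,0,0.005]
    - [0,0,0]
    - [0,0,0]
  angular:
    - [0,0,0]
    - [0,0,0]
    - [0,0,0]
    - [0,0,0]
    - [0,0,0]
    - [0,0,0]
    - [0,0,0]
    - [0,0,0]
    - [0,0,0]
    - [0,0,0]
  grip: [0.81,0.81,0.81,0.81,0.81,0.81,0.81,0.81,0.81,0.81]

```text
time: 5.15
tool_pos: [525.7, 124.0, 278.8]
tool_rot: [0.996, -0.089, 0.0, -0.001]
wrist_force: [-13.3, 2.7, 38.8]
gripper_width: 76.1
```

Request:
drive_tool:
  linear:
    - [0,0,0]
    - [0,0,0]
    - [0,0,0]
    - [0,0,-0.03]
    - [0,0,0]
    - [0,0.039,0]
    - [0,0.039,0]
    - [0,0.039,0]
    - [0,0.039,0]
    - [0,0,0]
  angular:
    - [0,0,0]
    - [0,0,0]
    - [0,0,0]
    - [0,0,0]
    - [0,0,0]
    - [0,0,0]
    - [0,0,0]
    - [0,0,0]
    - [0,0,0]
    - [0,0,0]
  grip: [0.81,0.81,0.81,0.81,0.81,0.81,0.81,0.81,0.81,0.81]

```text
time: 5.98
tool_pos: [496.1, -36.8, 307.5]
tool_rot: [0.996, -0.093, 0.0, 0.001]
wrist_force: [-0.5, -1.1, 0.3]
gripper_width: 76.2
```

Request:
drive_tool:
  linear:
    - [0,0,0.01]
    - [0,0,0]
    - [0,0,0]
    - [0,0,0]
    - [0,0,0]
    - [0,0,0]
    - [0,0,0]
    - [0,0,0]
    - [0,0,0]
    - [0,0,0]
  angular:
    - [0,0,0]
    - [0,0,0]
    - [0,0,0]
    - [0,0,0]
    - [0,0,0]
    - [0,0,0]
    - [0,0,0]
    - [0,0,0]
    - [0,0,0]
    - [0,0,0]
  grip: [0.81,0.81,0.81,0.81,0.81,0.81,0.81,0.81,0.81,0.81]

```text
time: 6.82
tool_pos: [497.9, -28.9, 296.7]
tool_rot: [0.996, -0.088, 0.0, 0.0]
wrist_force: [-0.0, 0.4, 0.6]
gripper_width: 76.2
```

```bash
python3 - <<'E'
from h import *
import pickle
d=snap('wrist','wrist2.png')
print(get_state()['tool_pos'])
E
```

```text
[497.88608396 -28.87867208 296.69650751]
```

View pics/wrist2.png

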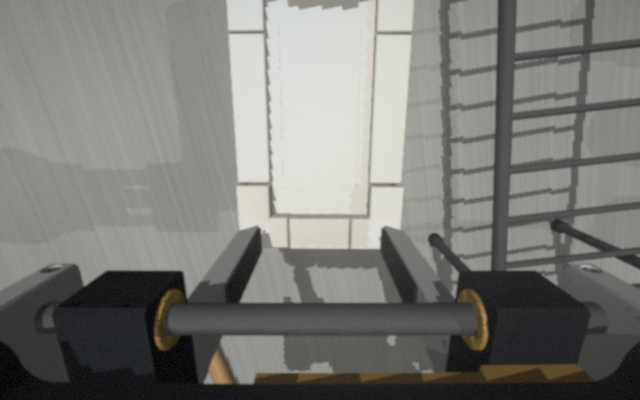

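Wrist view 2: the front and back sections are seated with their seams at rows 32 and 185. The lid's right end is at row 248 (columns 240–402), and the fingertips are over the two right corners. I'll check that numerically while pressing.

```bash
python3 - <<'E'
from h import *
d=snap('wrist','w3.png'); t=get_state()['tool_pos']; Rt=R.from_quat(get_state()['tool_rot']).as_matrix()
P=ray(d,[[240,248],[402,248],[292,215],[350,217]],86)
print(((P-t)@Rt).round(1))
E
```

```text
[[-54.4  10.1 210.7]
 [ 55.7  10.1 210.7]
 [-18.5 -13.5 210.7]
 [ 19.8 -12.1 210.7]]
```

Request:
drive_tool:
  linear:
    - [0,0,0.005]
    - [0,0,0.005]
    - [0,0,0.005]
    - [0,0,0.005]
    - [0,0,0]
    - [0,0,0]
    - [0,0,0]
    - [0,0,0]
    - [0,0,0]
    - [0,0,0]
  angular:
    - [0,0,0]
    - [0,0,0]
    - [0,0,0]
    - [0,0,0]
    - [0,0,0]
    - [0,0,0]
    - [0,0,0]
    - [0,0,0]
    - [0,0,0]
    - [0,0,0]
  grip: [0.81,0.81,0.81,0.81,0.81,0.81,0.81,0.81,0.81,0.81]

```text
time: 7.75
tool_pos: [498.2, -29.6, 278.4]
tool_rot: [0.996, -0.088, 0.0, -0.001]
wrist_force: [-18.0, -0.2, 59.3]
gripper_width: 76.2
```

Request:
drive_tool:
  linear:
    - [0,0,-0.03]
    - [0,0,0]
    - [0,0,0]
    - [0,0,0]
    - [0,0,0]
    - [0,0,0]
    - [0,0,0]
    - [0,0,0]
    - [0,0,0]
    - [0,0,0]
  angular:
    - [0,0,0]
    - [0,0,0]
    - [0,0,0]
    - [0,0,0]
    - [0,0,0]
    - [0,0,0]
    - [0,0,0]
    - [0,0,0]
    - [0,0,0]
    - [0,0,0]
  grip: [0.81,0,0,0,0,0,0,0,0,0]

```text
time: 8.58
tool_pos: [497.9, -28.9, 306.6]
tool_rot: [0.996, -0.088, -0.0, 0.0]
wrist_force: [-0.1, 0.0, -0.2]
gripper_width: 19.7
```

Request:
drive_tool:
  linear:
    - [0,0,0.01]
    - [0,0,0.005]
    - [0,0,0.005]
    - [0,0,0.005]
    - [0,0,0.004]
    - [0,0,0]
    - [0,0,0]
    - [0,0,0]
    - [0,0,0]
    - [0,0,0]
  angular:
    - [0,0,0]
    - [0,0,0]
    - [0,0,0]
    - [0,0,0]
    - [0,0,0]
    - [0,0,0]
    - [0,0,0]
    - [0,0,0]
    - [0,0,0]
    - [0,0,0]
  grip: [0,0,0,0,0,0,0,0,0,0]

```text
time: 9.42
tool_pos: [498.1, -29.5, 278.6]
tool_rot: [0.996, -0.088, 0.0, -0.0]
wrist_force: [-10.2, -1.2, 34.8]
gripper_width: 0.1
```

Request:
drive_tool:
  linear:
    - [0,0,-0.029]
    - [0,0,0]
    - [0,-0.039,0]
    - [0,-0.039,0]
    - [0,-0.039,0]
    - [0,-0.039,0]
    - [0,0,0]
    - [0,0,0]
    - [0,0,0]
    - [0,0,0]
  angular:
    - [0,0,0]
    - [0,0,0]
    - [0,0,0]
    - [0,0,0]
    - [0,0,0]
    - [0,0,0]
    - [0,0,0]
    - [0,0,0]
    - [0,0,0]
    - [0,0,0]
  grip: [0,0,0,0,0,0,0,0,0,0]

```text
time: 10.25
tool_pos: [525.2, 123.4, 306.5]
tool_rot: [0.996, -0.089, -0.0, 0.0]
wrist_force: [-0.0, 0.2, 0.3]
gripper_width: 0.5
```

Request:
drive_tool:
  linear:
    - [0,0,0.01]
    - [0,0,0.005]
    - [0,0,0.005]
    - [0,0,0.005]
    - [0,0,0.004]
    - [0,0,0]
    - [0,0,0]
    - [0,0,0]
    - [0,0,0]
    - [0,0,0]
  angular:
    - [0,0,0]
    - [0,0,0]
    - [0,0,0]
    - [0,0,0]
    - [0,0,0]
    - [0,0,0]
    - [0,0,0]
    - [0,0,0]
    - [0,0,0]
    - [0,0,0]
  grip: [0,0,0,0,0,0,0,0,0,0]

```text
time: 11.08
tool_pos: [525.5, 124.3, 278.6]
tool_rot: [0.996, -0.088, 0.0, -0.0]
wrist_force: [-10.9, -0.9, 30.9]
gripper_width: 0.4
```

Request:
drive_tool:
  linear:
    - [0,0,-0.03]
    - [0,0,-0.04]
    - [0,0,0]
    - [0,0,0]
    - [0,0,0]
    - [0,0,0]
    - [0,0,0]
    - [0,0,0]
    - [0,0,0]
    - [0,0,0]
  angular:
    - [0,0,0]
    - [0,0,0]
    - [0,0,-0.058]
    - [0,0,-0.058]
    - [0,0,-0.058]
    - [0,0,-0.058]
    - [0,0,-0.058]
    - [0,0,-0.058]
    - [0,0,-0.058]
    - [0,0,-0.058]
  grip: [0,0,1,1,1,1,1,1,1,1]

```text
time: 11.92
tool_pos: [525.3, 124.4, 347.2]
tool_rot: [0.921, 0.39, -0.0, -0.0]
wrist_force: [0.4, -0.6, -0.7]
gripper_width: 50.2
```

Request:
drive_tool:
  linear:
    - [0,0,0]
    - [0,0,0]
    - [0,0,0]
    - [0,0,0]
    - [0,0,0]
    - [-0.026,-0.03,0]
    - [-0.026,-0.03,0]
    - [-0.026,-0.03,0]
    - [0,0,0]
    - [0,0,0]
  angular:
    - [0,0,-0.058]
    - [0,0,-0.058]
    - [0,0,-0.058]
    - [0,0,-0.058]
    - [0,0,-0.058]
    - [0,0,0]
    - [0,0,0]
    - [0,0,0]
    - [0,0,0]
    - [0,0,0]
  grip: [1,1,1,1,1,1,1,1,1,1]

```text
time: 12.75
tool_pos: [422.4, 61.9, 347.7]
tool_rot: [0.764, 0.645, 0.0, -0.0]
wrist_force: [0.0, -0.0, 0.4]
gripper_width: 94.0
```

```bash
python3 - <<'E'
from h import *
print(get_state()['tool_pos'],get_state()['q'])
a=snap('scene','s2.png')['frame'][150:250,270:420]; b=snap('wrist','w4.png')['frame']
a=cv2.resize(a,(600,400),interpolation=cv2.INTER_CUBIC)
cv2.imwrite('pics/c2.png',np.vstack([a[:300],cv2.resize(b,(480,300))[:,:,:] if 0 else cv2.copyMakeBorder(cv2.resize(b,(480,300)),0,0,0,120,0)])[:,:,::-1])
E
```

```text
[422.40768822  61.91101603 347.70021598] [-0.45478602  0.13464188  0.25606201  2.14675636 -0.04547576  0.8648469
  1.22975859]
```

View pics/c2.png

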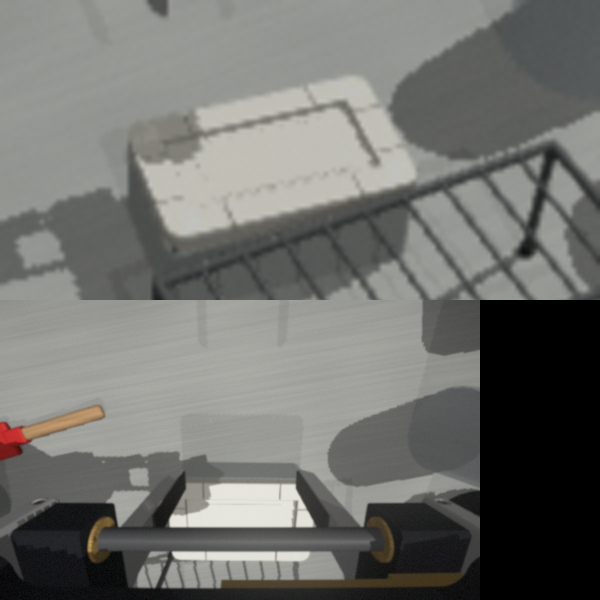

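The scene and wrist views (composite) show the lid flat, with no dark gasket line along its visible back, right and left sides. The open fingers sit in front of the tub, square to it. Next I descend and push.

Request:
drive_tool:
  linear:
    - [0,0,0.038]
    - [0,0,0.038]
    - [0,0,0.038]
    - [0,0,0]
    - [0,0,0]
    - [0,0.005,0]
    - [0,0.005,0]
    - [0,0.005,0]
    - [0,0.003,0]
    - [0,0.003,0]
  angular:
    - [0,0,0]
    - [0,0,0]
    - [0,0,0]
    - [0,0,0]
    - [0,0,0]
    - [0,0,0]
    - [0,0,0]
    - [0,0,0]
    - [0,0,0]
    - [0,0,0]
  grip: [1,1,1,1,1,1,1,1,1,1]

```text
time: 13.68
tool_pos: [445.0, 59.3, 234.6]
tool_rot: [0.764, 0.645, 0.001, 0.0]
wrist_force: [0.1, -1.4, 0.1]
gripper_width: 93.5
```

Request:
drive_tool:
  linear:
    - [0,0.005,0]
    - [0,0.005,0]
    - [0.001,0.006,0]
    - [0.001,0.006,0]
    - [0.001,0.006,0]
    - [0.001,0.006,0]
    - [0.001,0.006,0]
    - [0.001,0.006,0]
    - [0.001,0.006,0]
    - [0.001,0.006,0]
  angular:
    - [0,0,0]
    - [0,0,0]
    - [0,0,0]
    - [0,0,0]
    - [0,0,-0.005]
    - [0,0,-0.005]
    - [0,0,-0.005]
    - [0,0,-0.005]
    - [0,0,-0.005]
    - [0,0,-0.005]
  grip: [1,1,1,1,1,1,1,1,1,1]

```text
time: 14.52
tool_pos: [502.4, 58.1, 233.6]
tool_rot: [0.743, 0.669, -0.001, -0.001]
wrist_force: [-8.6, -2.3, 6.0]
gripper_width: 94.0
```

Request:
drive_tool:
  linear:
    - [0,0.006,0]
    - [0,0.006,0]
    - [0,0.006,0]
    - [0,0.006,0]
    - [0,0.006,0]
    - [0,0.006,0]
    - [0,0.006,0]
    - [0,0.006,0]
    - [0,0.006,0]
    - [0,0.006,0]
  angular:
    - [0,0,-0.005]
    - [0,0,-0.005]
    - [0,0,-0.005]
    - [0,0,-0.005]
    - [0,0,-0.005]
    - [0,0,0]
    - [0,0,0]
    - [0,0,0]
    - [0,0,0]
    - [0,0,0]
  grip: [1,1,1,1,1,1,1,1,1,1]

```text
time: 15.35
tool_pos: [562.3, 54.3, 233.6]
tool_rot: [0.726, 0.688, -0.001, -0.001]
wrist_force: [-8.7, 0.3, 5.4]
gripper_width: 94.2
```

```bash
python3 - <<'E'
from h import *
a=snap('scene','s3.png')['frame'][130:300,270:470]
cv2.imwrite('pics/c3.png',cv2.resize(a,(700,595),interpolation=cv2.INTER_CUBIC)[:,:,::-1])
E
```

```text
(no output)
```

View pics/c3.png

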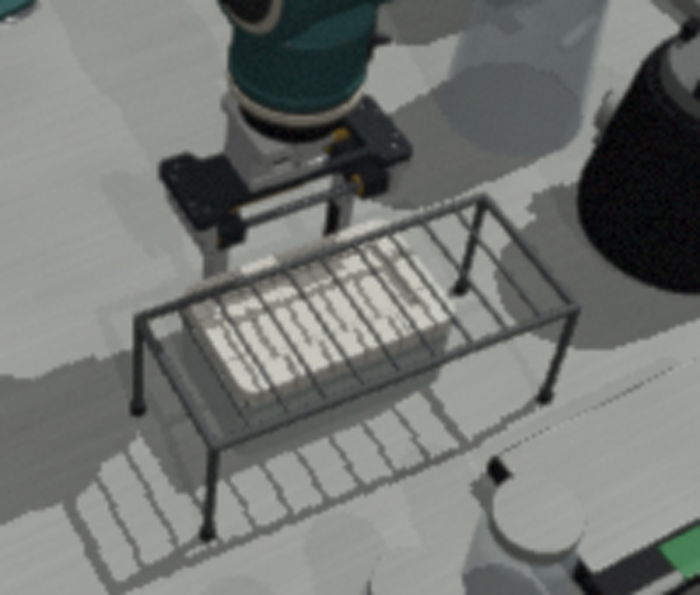

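The tub is sliding in centred between the legs and well clear of them, with the gripper body above the shelf top. About 30 mm remain.

Request:
drive_tool:
  linear:
    - [0,0.005,0]
    - [0,0.005,0]
    - [0,0.005,0]
    - [0,0.005,0]
    - [0,0.005,0]
    - [0,0.003,0]
    - [0,0.002,0]
    - [0,0,0]
    - [0,0,0]
    - [0,0,0]
  angular:
    - [0,0,0]
    - [0,0,0]
    - [0,0,0]
    - [0,0,0]
    - [0,0,0]
    - [0,0,0]
    - [0,0,0]
    - [0,0,0]
    - [0,0,0]
    - [0,0,0]
  grip: [1,1,1,1,1,1,1,1,1,1]

```text
time: 16.23
tool_pos: [592.3, 52.7, 233.5]
tool_rot: [0.726, 0.688, -0.0, -0.0]
wrist_force: [-2.8, -0.2, -1.3]
gripper_width: 94.2
```

Request:
drive_tool:
  linear:
    - [0,-0.01,0]
    - [0,-0.02,0]
    - [0,-0.03,0]
    - [0,-0.04,0]
    - [0,-0.04,0]
    - [0,0,-0.04]
    - [0,0,-0.04]
    - [0,0,-0.04]
    - [0,0,0]
    - [0,0,0]
  angular:
    - [0,0,0]
    - [0,0,0]
    - [0,0,0]
    - [0,0,0]
    - [0,0,0]
    - [0,0,0]
    - [0,0,0]
    - [0,0,0]
    - [0,0,0]
    - [0,0,0]
  grip: [1,1,1,1,1,1,1,1,1,1]

```text
time: 17.07
tool_pos: [453.2, 60.2, 356.0]
tool_rot: [0.726, 0.688, 0.003, 0.001]
wrist_force: [0.5, 0.1, -0.7]
gripper_width: 93.9
```

```bash
python3 - <<'E'
from h import *
import pickle
d=snap('top','t4.png'); pickle.dump(d,open('top4.pkl','wb'))
a=d['frame'][110:220,225:375]; b=snap('scene','s4.png')['frame'][170:280,290:440]
cv2.imwrite('pics/c4.png',np.vstack([cv2.resize(x,None,fx=2.7,fy=2.7,interpolation=cv2.INTER_CUBIC) for x in (a,b)])[:,:,::-1])
E
```

```text
(no output)
```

View pics/c4.png

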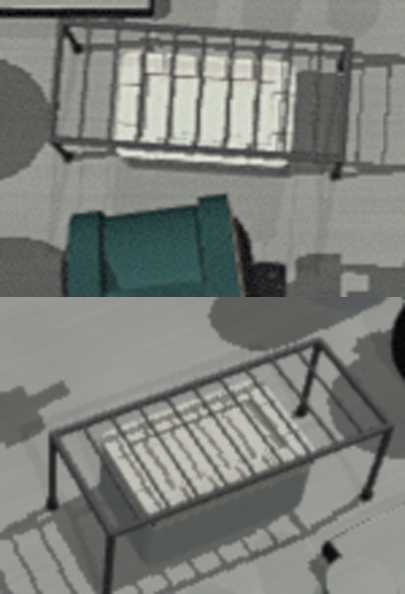

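The composite shows the tub under the shelf, square and centred, with its front edge just ahead of the shelf's front rail. In the top view the lid's front edge is at rows 157–167 and the rail at about row 148. I'll convert these to positions.

```bash
python3 - <<'E'
from h import *
import pickle
d=pickle.load(open('top4.pkl','rb')); o=np.array([224.6,109.6])
L=ray(d,np.array([[118,157],[290,167],[124,50],[292,60]])/2.7+o,80)
Rr=ray(d,np.array([[52,143],[348,162],[60,20],[353,38]])/2.7+o,115)
print('lid FL FR BL BR',L[:,:2].round(),'\nriser',Rr[:,:2].round())
c=L.mean(0)-Rr.mean(0); print('centre diff',c)
E
```

```text
lid FL FR BL BR [[605. 134.]
 [597. -41.]
 [716. 130.]
 [707. -42.]] 
riser [[ 613.  196.]
 [ 597.  -98.]
 [ 738.  191.]
 [ 722. -102.]]
centre diff [-11.01629408  -1.81528146 -35.        ]
```

```bash
python3 -c "
from station import *
print(sign_off())"
```

```text
the job is handed in; nothing more can be done
None
```

I pressed the lid home all the way round, slid the tub under the wire shelf, and handed the job in at about 17 s of the 69 s allowed. It reported no verdict.

**Lid:** I pressed front and back together, then the left and right corner pairs, then the right and left sides. Each press stopped firmly with the fingertips 79.4–80.2 mm above the tray, at 27–59 N total. The pictures showed no gasket gap on the visible sides. The front edge was checked only by how far it went down and the force.

**Placing:** I pushed with both open fingers and turned the tub about 7° to match the shelf. The last top view put its centre about 11 mm short of the shelf's centre (allowed -34 to +16 mm). It was within about 5 mm sideways and square to the shelf within about 1°.

**Disagreement:** the top and wrist cameras differed by about 5 mm on the tub's starting sideways position. I used a value nearer the wrist reading, and a close wrist view before the right-corner press showed about 1 mm of error there.

**Other things:** the pictures gave no sign that anything else moved, and no contact force appeared other than on the tub. I did not re-measure the positions of the other items. At hand-in the gripper was clear of everything.

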